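# Switch off the display light that was left on

### The job

It is closing time and one of the four white keys on the shop's grey light box is still latched down. Tap each key lightly with the fingertips, one after another from the robot's left to its right, to find the latched one, and only after that press that key down to its stop and let it come up, so that all four stand up. Never push any of the other keys down far enough to latch, lift nothing, and leave everything else on the counter where it stands.

Things in the scene. Friction and masses are not known exactly. Their poses are not given: they have to be found in the camera images.
- switchbox: Grey light-switch box fixed to the counter, 160 x 260 x 45 mm (its x, y, z), turned by up to 0.35 rad. Origin at the centre of its underside, z up; its flat top is at z = 45 mm. Four identical keys stand in a row near the robot's side, at its x = -30 mm, y = +82.5, +27.5, -27.5, -82.5 mm (keys 1 to 4). Any one of them may be the latched one; the other three are up.
- key_1: Key 1, first (leftmost, +y end) as seen from the robot: white round cap, 30 mm across, moving only up and down. Origin: centre of its top face (moves with it), z up. An up key stands 18 mm above the box top (63 mm above the counter), the latched one 13 mm. The stroke is 10 mm: at its bottom any key stands 8 mm above the box top and stops hard.
- key_2: Key 2, second from the left as seen from the robot: white round cap, 30 mm across, moving only up and down. Origin: centre of its top face (moves with it), z up. All keys are alike. An up key yields from about 2.6 N, sinks under 2.6 to 4 N and springs back; if pushed to the bottom of its stroke it latches.
- key_3: Key 3, third from the left as seen from the robot: white round cap, 30 mm across, moving only up and down. Origin: centre of its top face (moves with it), z up. All keys are alike. The latched key yields from about 3.4 N; pushed to the bottom of its stroke (7 to 10 N makes sure) and let go, it springs fully up.
- key_4: Key 4, fourth (rightmost, -y end) as seen from the robot: white round cap, 30 mm across, moving only up and down. Origin: centre of its top face (moves with it), z up. All keys are alike. A tap of 1 to 2 N moves no key; the latched one meets the finger 5 mm lower.
- gift_box_mid (a point): Centre (half-way up) of a loose cardboard gift box with red ribbon, 90 x 70 x 50 mm, standing beside the switch box's left (+y) end. Leave it where it is.
- candle_jar_mid (a point): Centre (half-way up) of a loose amber glass candle jar, 60 mm across, 65 mm tall, beside the switch box's right (-y) end. Leave it where it is.
- trinket_tin_mid (a point): Centre (half-way up) of a small loose copper-coloured tin, 42 mm across, 27 mm tall, standing on the switch box's top behind (+x of) the key row, 80 mm from the row. Leave it where it is.
- mug_mid (a point): Centre (half-way up) of a loose blue mug, 80 mm across, 90 mm tall, far to the left. Leave it where it is.
- bowl_mid (a point): Centre (half-way up) of a loose terracotta bowl, 130 mm across, 50 mm tall, far to the right. Leave it where it is.
- tape_roll_mid (a point): Centre (half-way up) of a loose yellow tape roll, lying flat, 90 mm across, 24 mm tall, to the right. Leave it where it is.
- coasters_mid (a point): Centre (half-way up) of a loose stack of round coasters, 92 mm across, 24 mm tall, to the left. Leave it where it is.

How it is judged:
On the way, in this order (a step that is already met when the one before it is completed fails the run):
1. key 1 (first (leftmost, +y end)) is tapped with the fingers (contact force between the fingers and key_1 above 0.3 N).
2. key 2 (second from the left) is tapped with the fingers (contact force between the fingers and key_2 above 0.3 N).
3. key 3 (third from the left) is tapped with the fingers (contact force between the fingers and key_3 above 0.3 N).
4. key 4 (fourth (rightmost, -y end)) is tapped with the fingers (contact force between the fingers and key_4 above 0.3 N).
5. the latched key has been pressed and has come up: all four keys stand up (z of each of key_1, key_2, key_3, key_4 in the frame of switchbox above 0.061 m), for 0.2 s.
At the end, for the whole second after the job is handed in: All four keys stand at least 16 mm above the top of the switch box (fully up is 18 mm), and no loose thing is more than 12 mm from where it stood (all of step 5 and not (distance of any of gift_box_mid, candle_jar_mid, trinket_tin_mid, mug_mid, bowl_mid, tape_roll_mid, coasters_mid from where it was at the start of the episode above 0.012 m)); the robot touches nothing.
It fails at once if a key that was up is pushed down more than 7.5 mm (at the bottom, 10 mm, it would latch) (distance of any of key_1, key_2, key_3, key_4 from where it was at the start of the episode above 0.0075 m).
It fails at once if a loose thing on the counter is moved or lifted by more than 12 mm (distance of any of gift_box_mid, candle_jar_mid, trinket_tin_mid, mug_mid, bowl_mid, tape_roll_mid, coasters_mid from where it was at the start of the episode above 0.012 m).
It also fails if it takes over 50 s, if anything falls off the work surface, if the arm or the gripper's body presses on something with over 40 N, if the wrist force passes 120 N, or if a joint passes its speed limit or range.

### The arm

A 6-joint arm with a two-finger parallel gripper is mounted at the origin on the work surface. World frame = base frame: x ahead of the robot, y to its left, z up, the work surface at z = 0. Lengths are in m, angles in rad, forces in N, time in s.
With the tool pointing down it reaches from about 0.375 to 0.925 m from the base axis. Payload 5.7 kg.
Tool frame: the origin (TCP) lies at the very end of the fingers, on their centre line; the grasp point (between the pads) lies 19 mm behind it (env.grip_point_offset is the distance from the TCP to the grasp point, in m); x points along the fingers, z is the direction in which the jaws open and shut, and the axes are right-handed (so a half turn about x gives the same grasp; the last joint's range is limited). The gripper opens to 85 mm and grips with 20 to 120 N. Pads are 22 mm wide; open, the fingers measure 114 mm over their backs; the gripper's body (76 mm by 85 mm) begins 54 mm behind the grasp point. The pads swing forward as they close: fully open they stand 13 mm farther back than shut.
Start: joints at [-1.45, 0.359, 1.51, -0, 1.272, -0.115], TCP at [0.14, -0.583, 0.231] pointing down, gripper open.
Joint ranges: [-2.97, 2.97], [-1.01, 2.36], [0.21, 2.38], [-0.96, 4.11], [0.2, 2.71], [-2.98, 2.98]. Speed limits (rad/s): [2.39, 2.39, 3.14, 3.14, 3.14, 3.14].

### API

Orientations are given as a 3x3 rotation matrix whose columns are the frame's x, y, z axes.
In Python, from plant import readout, cams, close_job, env gives the robot as it stands. The module is installed in compiled form; this text tells all that it offers.
- The arm moves only by the tool drive_tool, never from a script. Its argument "increments" is a list of rows, each a list of 2 entries, a list of its own where there are three numbers: the shift along the tool's x, y, z in m, then the turn about the tool's x in rad. In form: [[[tx, ty, tz], turn], ...]. A call has 1 to 20 rows; each row is the pose to reach, as a shift and turn from the pose commanded when the call began, along the tool's axes at that moment; what a row does not reach only later rows make up. A row lasts 1/8 s, in which the tool goes at most 62.5 mm and 10.7 degrees, less where a joint would pass 70% of its speed; a pose out of reach is approached as far as the arm can. A call with a gripper value outside its range is refused whole. "grip" is the opening, from 0 (shut) to 1 (fully open), set as the call begins (left out, the last holds). The fingers move at their own pace and stop on an object; "force" is the grip in N (left out, the last holds). Time passes only in rows, so rows that repeat a pose let the fingers close. It gives the time, the measured TCP pose, the force and the opening at its end, in the units of the state.
- readout.observe(): the state, without advancing time (a new reading comes with each control period).
- cams.grab_frame(name): name is "scene" or "top" or "wrist"; returns the picture (480x640x3 uint8, red, green, blue); there is no depth.
- cams.calibration(name): a dict with "fov_y" (degrees; the focal length in pixels is half the picture's height over the tangent of half this angle, whatever the lens; pixels are square), "cx", "cy" (the principal point, pixels), "R" (3x3) and "t" (3): a world point X has camera coordinates R X + t; the wrist camera has in their place "T_tool_cam" (4x4, takes a point from camera to tool coordinates, whose origin is the TCP and whose axes are the tool frame's). Camera axes: x right, y down, z forward; pixel columns grow to the right and rows downward; lengths in m; the calibration is good to about 2 mm. A picture is of the moment at which its call begins: read the wrist's pose just before it. calibration takes no time and is no camera call.
- close_job(): hands the job in, once; it reports no verdict.
The state is a dict: "time": time; "joints": joint angles; "qvel": joint speeds; "joint_efforts": joint torques, N m; "eef_pos": TCP position; "tcp_rot": TCP orientation; "ft_force": force on the tool from outside, world axes, zero at the start; "wrist_torque": the same for the moment, N m; "width": finger opening in m.
Only numpy, scipy, OpenCV 4.12 (cv2) and the standard library are available. Lean on these libraries where they do the work, as an engineer would, in place of code of your own. Each camera call takes 0.05 s, during which the arm holds its last target.

## Working session

There is one attempt and no reset: what is moved stays moved. The work goes in short steps, Python scripts to look and compute and a tool call to move; the robot and the scene stay as the last step left them, time stands still between calls to the robot, and variables do not carry over. Pictures are saved under pics/ and viewed, and the job is handed in when it is done.

Besides the shell and the picture viewer there is one more tool, called after ">>>" as name(argument=value, ...), one argument or row to a line, values as JSON. drive_tool: Moves the arm, as the interface text tells. Its arguments: {"type":"object","properties":{"increments":{"type":"array"},"grip":{"type":"number"},"force":{"type":"number"}},"required":["increments"]}

```bash
mkdir -p pics; cat > h.py <<'E'
import numpy as np,cv2
from plant import readout,cams,close_job,env
def K(c): 
    f=240/np.tan(np.radians(c["fov_y"])/2); return f
def ray(c,u,v):
    f=K(c); R=np.array(c["R"]);t=np.array(c["t"])
    d=R.T@np.array([(u-c["cx"])/f,(v-c["cy"])/f,1]); return -R.T@t,d
def onz(c,u,v,z):
    o,d=ray(c,u,v); return o+d*(z-o[2])/d[2]
def save(n,im): cv2.imwrite("pics/"+n,im[:,:,::-1])
E
python3 - <<'E'
from h import *
s=readout.observe(); print(s)
for n in("top","scene"):
    save(n+"0.png",cams.grab_frame(n)); print(n,cams.calibration(n))
E
```

```text
{'time': 0.0, 'joints': array([-1.45011626e+00,  3.59501556e-01,  1.51146132e+00, -1.76952381e-05,
        1.27247225e+00, -1.15105363e-01]), 'qvel': array([ 1.37270389e-03, -4.06042842e-05, -1.39565577e-03, -1.71581973e-03,
       -5.28692262e-04,  4.91194861e-04]), 'joint_efforts': array([-1.29964983e-04, -5.27616620e+01, -2.78615999e+01, -1.68176380e-04,
        1.33310180e-02,  5.94730068e-06]), 'eef_pos': array([ 0.14006408, -0.58271649,  0.23044463]), 'tcp_rot': array([[-2.38601113e-04,  9.72329965e-01,  2.33611607e-01],
       [ 1.82703675e-03,  2.33611648e-01, -9.72328268e-01],
       [-9.99998303e-01,  1.94818383e-04, -1.83222257e-03]]), 'ft_force': array([-0.55336023, -0.03070041,  0.11849197]), 'wrist_torque': array([-0.01079731,  0.04965102,  0.0241095 ]), 'width': 0.08533831517919845}
top {'fov_y': 45.712627831734714, 'cx': 315.90908975288806, 'cy': 231.50139814740118, 'R': array([[-0.01564557, -0.9998238 , -0.01037234],
       [-0.98191854,  0.01732101, -0.18850986],
       [ 0.18865631,  0.00723545, -0.98201652]]), 't': array([0.02748256, 0.48490656, 1.38319976])}
scene {'fov_y': 55.53732185196023, 'cx': 322.9360560386728, 'cy': 241.22367475813206, 'R': array([[-0.64474255,  0.76432621, -0.01060559],
       [ 0.56267505,  0.46515842, -0.68339186],
       [-0.51740104, -0.44657931, -0.72997471]]), 't': array([ 0.3165722 , -0.22713527,  1.38448044])}
```

View pics/top0.png

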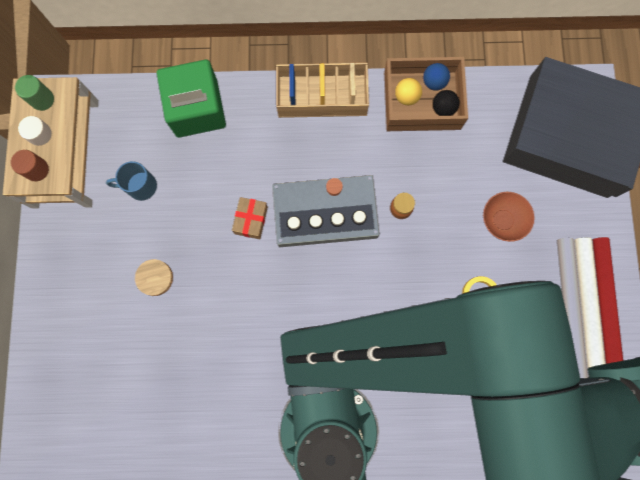

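View pics/scene0.png

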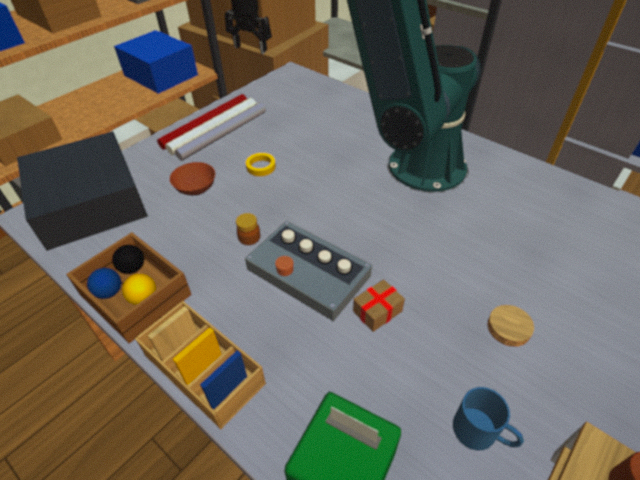

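The top view shows the keys at about (293,223), (315,221), (338,219) and (359,217), left to right. The gift box is at (250,217), the jar at (403,205) and the tin at (334,186). Next I'll measure the keys in both views.

```bash
python3 - <<'E'
from h import *
ims={n:cv2.imread(f"pics/{n}0.png") for n in("top","scene")}
roi={"top":(280,205,375,235),"scene":(275,222,360,280)}
P={}
for n in ims:
    x0,y0,x1,y1=roi[n]; a=ims[n][y0:y1,x0:x1].astype(float)
    m=(a.min(2)>165).astype(np.uint8)
    k,l,st,ce=cv2.connectedComponentsWithStats(m)
    pts=[(ce[i]+[x0,y0],st[i]) for i in range(1,k) if st[i][4]>25]
    pts.sort(key=lambda p:p[0][0]*(1 if n=="top" else -1))
    P[n]=[p[0] for p in pts]; print(n,[(p[0].round(1),p[1][2:]) for p in pts])
    c=cams.calibration(n)
    for p in P[n]: print(onz(c,*p,0.061).round(4))
for a,b in zip(P["top"],P["scene"]):
    M=[];B=[]
    for n,p in(("top",a),("scene",b)):
        o,d=ray(cams.calibration(n),*p); d/=np.linalg.norm(d); Q=np.eye(3)-np.outer(d,d); M.append(Q);B.append(Q@o)
    print("tri",np.linalg.solve(sum(M),sum(B)).round(4))
X=np.array([onz(cams.calibration("top"),*p,.061) for p in P["top"]])
d=X[0]-X[3]; print("yaw",np.arctan2(-d[0],d[1]),np.linalg.norm(d[:2]))
E
```

```text
top [(array([293.2, 222.1]), array([ 11,  11, 101], dtype=int32)), (array([315.1, 220.5]), array([11, 10, 97], dtype=int32)), (array([337. , 218.1]), array([ 11,  11, 102], dtype=int32)), (array([359. , 216.1]), array([ 11,  11, 102], dtype=int32))]
[0.5074 0.0756 0.061 ]
[0.5104 0.021  0.061 ]
[ 0.5156 -0.0339  0.061 ]
[ 0.5197 -0.0887  0.061 ]
scene [(array([344.1, 264.1]), array([11,  9, 73], dtype=int32)), (array([324.4, 255. ]), array([10,  9, 68], dtype=int32)), (array([305.7, 243.7]), array([10,  8, 64], dtype=int32)), (array([288., 234.]), array([10,  7, 58], dtype=int32))]
[0.5066 0.0775 0.061 ]
[0.5142 0.0249 0.061 ]
[ 0.515  -0.0326  0.061 ]
[ 0.5186 -0.0872  0.061 ]
tri [0.5069 0.0765 0.0607]
tri [0.5111 0.0215 0.056 ]
tri [ 0.5152 -0.0334  0.0608]
tri [ 0.5191 -0.088   0.0611]
yaw 0.07465722886968373 0.1648250965147968
```

Triangulation puts key 2 about 5 mm lower (z≈0.056), so it is probably the latched one; the taps will confirm it. Now I'll move above key 1 by way of a point that clears the base, shut the fingers and line the jaw up with the row.

>>> drive_tool(
  increments=[
    [[0, 0.327, -0.161], 0.161],
    [[0, 0.327, -0.161], 0.161],
    [[0, 0.327, -0.161], 0.161],
    [[0, 0.327, -0.161], 0.161],
    [[0, 0.327, -0.161], 0.161],
    [[0, 0.327, -0.161], 0.161],
    [[0, 0.327, -0.161], 0.161],
    [[0.1, 0.511, -0.555], 0.161],
    [[0.1, 0.511, -0.555], 0.161],
    [[0.1, 0.511, -0.555], 0.161],
    [[0.1, 0.511, -0.555], 0.161],
    [[0.1, 0.511, -0.555], 0.161],
    [[0.1, 0.511, -0.555], 0.161],
    [[0.1, 0.511, -0.555], 0.161],
    [[0.1, 0.511, -0.555], 0.161],
    [[0.1, 0.511, -0.555], 0.161],
    [[0.1, 0.511, -0.555], 0.161],
    [[0.1, 0.511, -0.555], 0.161],
  ],
  grip=0,
)

```text
time: 2.35
eef_pos: [0.5075, 0.0741, 0.1317]
tcp_rot: [[0.001, 0.997, 0.073], [-0.0, 0.073, -0.997], [-1.0, 0.0, 0.0]]
ft_force: [0.0, 0.4, -0.4]
width: 0.0003
```

```bash
python3 - <<'E'
from h import *
s=readout.observe(); print(s["eef_pos"],s["ft_force"],cams.calibration("wrist"))
save("w1.png",cams.grab_frame("wrist")); s=readout.observe(); print(s["eef_pos"],s["ft_force"])
E
```

```text
[0.50751298 0.074115   0.13168479] [ 0.04706482  0.41467754 -0.38164233] {'fov_y': 67.25480637496851, 'cx': 320.2126310724575, 'cy': 239.09856130157667, 'T_tool_cam': array([[ 2.33900141e-04, -3.18071056e-01,  9.48066848e-01,
        -1.42939911e-01],
       [ 5.88647511e-04, -9.48066666e-01, -3.18071140e-01,
         8.14972810e-02],
       [ 9.99999799e-01,  6.32474075e-04, -3.45211909e-05,
        -5.54889590e-04],
       [ 0.00000000e+00,  0.00000000e+00,  0.00000000e+00,
         1.00000000e+00]])}
[0.50747783 0.07431646 0.13168029] [-0.3076154   0.92699556  0.12381402]
```

View pics/w1.png

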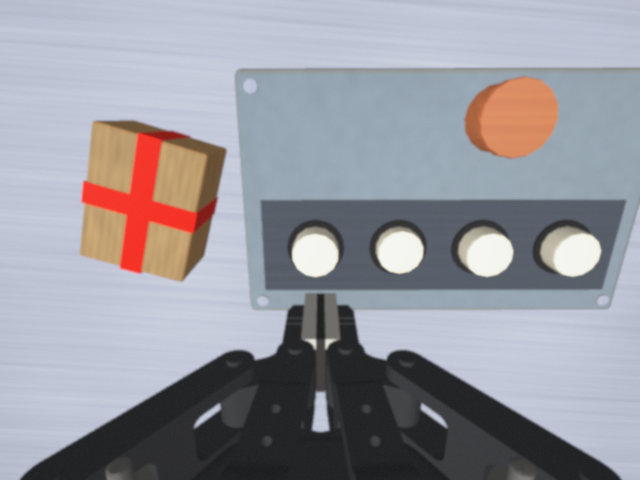

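The wrist view shows the row parallel to the picture. Key 1 is at (316,251), 2 at (400,249), 3 at (486,251), 4 at (570,251), and the shut fingertips are at (320,295). I'll check key 1's position from this view.

```bash
python3 - <<'E'
from h import *
c=cams.calibration("wrist");T=np.array(c["T_tool_cam"]);s=readout.observe();R=np.array(s["tcp_rot"]);p=s["eef_pos"]
im=cv2.imread("pics/w1.png");m=(im.min(2)>200).astype(np.uint8);m[300:]=0
k,l,st,ce=cv2.connectedComponentsWithStats(m)
f=K(c)
for i in range(1,k):
    if st[i][4]<800: continue
    u,v=ce[i]; d=R@T[:3,:3]@np.array([(u-c["cx"])/f,(v-c["cy"])/f,1]); o=p+R@T[:3,3]
    for z in(.061,.056): 
        X=o+d*(z-o[2])/d[2]; print(ce[i].round(),X.round(4),"tool",(R.T@(X-p)).round(4))
E
```

```text
[400. 252.] [0.5125 0.0246 0.061 ] tool [0.0707 0.0014 0.0499]
[400. 252.] [0.5107 0.0233 0.056 ] tool [ 0.0757 -0.0005  0.0511]
[315. 255.] [0.5066 0.0784 0.061 ] tool [ 0.0707 -0.0007 -0.0041]
[315. 255.] [0.5046 0.0783 0.056 ] tool [ 0.0757 -0.0026 -0.0042]
[489. 255.] [ 0.5148 -0.0319  0.061 ] tool [ 0.0707 -0.0004  0.1064]
[489. 255.] [ 0.5131 -0.0345  0.056 ] tool [ 0.0757 -0.0024  0.1089]
[576. 255.] [ 0.5189 -0.087   0.061 ] tool [ 0.0707 -0.0004  0.1617]
[576. 255.] [ 0.5173 -0.0909  0.056 ] tool [ 0.0757 -0.0023  0.1655]
```

>>> drive_tool(
  increments=[
    [[0.0, 0, -0.003], 0],
    [[0.02, 0, -0.003], 0],
    [[0.04, 0, -0.003], 0],
    [[0.052, 0, -0.003], 0],
    [[0.06, 0, -0.003], 0],
    [[0.063, 0, -0.003], 0],
    [[0.065, 0, -0.003], 0],
    [[0.065, 0, -0.003], 0],
  ],
)

```text
time: 3.4
eef_pos: [0.5074, 0.0787, 0.0666]
tcp_rot: [[0.001, 0.997, 0.075], [0.0, 0.075, -0.997], [-1.0, 0.001, -0.0]]
ft_force: [-0.1, -0.4, -0.2]
width: -0.0001
```

>>> drive_tool(
  increments=[
    [[0.001, 0, 0], 0],
    [[0.002, 0, 0], 0],
    [[0.0025, 0, 0], 0],
    [[0.003, 0, 0], 0],
    [[0.0035, 0, 0], 0],
    [[0.0035, 0, 0], 0],
  ],
)

```text
time: 4.15
eef_pos: [0.5071, 0.0787, 0.0629]
tcp_rot: [[-0.0, 0.997, 0.075], [0.0, 0.075, -0.997], [-1.0, -0.0, -0.0]]
ft_force: [-1.5, -0.1, 1.8]
width: -0.0001
```

>>> drive_tool(
  increments=[
    [[0.0003, 0, 0], 0],
    [[0.0003, 0, 0], 0],
  ],
)

```text
time: 4.4
eef_pos: [0.5072, 0.0787, 0.0626]
tcp_rot: [[0.0, 0.997, 0.075], [0.0, 0.075, -0.997], [-1.0, 0.0, -0.0]]
ft_force: [-0.5, 0.2, 3.3]
width: 0.0002
```

Key 1 meets the fingers at 63 mm, so it is up. Next is key 2.

>>> drive_tool(
  increments=[
    [[-0.01, 0, 0], 0],
    [[-0.02, 0, 0], 0],
    [[-0.02, 0, 0.025], 0],
    [[-0.02, 0, 0.055], 0],
    [[-0.02, 0, 0.055], 0],
    [[-0.015, 0, 0.055], 0],
    [[-0.008, 0, 0.055], 0],
    [[-0.003, 0, 0.055], 0],
    [[-0.002, 0, 0.055], 0],
    [[-0.001, 0, 0.055], 0],
    [[-0.0005, 0, 0.055], 0],
    [[0, 0, 0.055], 0],
    [[0, 0, 0.055], 0],
  ],
)

```text
time: 6.02
eef_pos: [0.5113, 0.0238, 0.0626]
tcp_rot: [[0.0, 0.997, 0.075], [0.0, 0.075, -0.997], [-1.0, 0.0, -0.0]]
ft_force: [-0.0, -0.1, 0.7]
width: -0.0001
```

>>> drive_tool(
  increments=[
    [[0.001, 0, 0], 0],
    [[0.002, 0, 0], 0],
    [[0.003, 0, 0], 0],
    [[0.0035, 0, 0], 0],
    [[0.0035, 0, 0], 0],
  ],
)

```text
time: 6.65
eef_pos: [0.5112, 0.0238, 0.059]
tcp_rot: [[-0.0, 0.997, 0.075], [0.0, 0.075, -0.997], [-1.0, -0.0, -0.0]]
ft_force: [-0.6, -0.1, 0.1]
width: -0.0001
```

No contact at 59 mm, so key 2 is the low one. I'll go on down to touch it.

>>> drive_tool(
  increments=[
    [[0.0005, 0, 0], 0],
    [[0.001, 0, 0], 0],
    [[0.0013, 0, 0], 0],
    [[0.0013, 0, 0], 0],
  ],
)

```text
time: 7.15
eef_pos: [0.5113, 0.0238, 0.0578]
tcp_rot: [[0.0, 0.997, 0.075], [0.0, 0.075, -0.997], [-1.0, 0.0, -0.0]]
ft_force: [-0.2, 0.1, 1.9]
width: -0.0001
```

>>> drive_tool(
  increments=[
    [[0.0002, 0, 0], 0],
    [[0.0002, 0, 0], 0],
  ],
)

```text
time: 7.4
eef_pos: [0.5113, 0.0238, 0.0576]
tcp_rot: [[0.0, 0.997, 0.075], [0.0, 0.075, -0.997], [-1.0, 0.0, -0.0]]
ft_force: [-0.5, 0.1, 2.7]
width: -0.0005
```

Key 2 is touched at 58 mm, so it is latched. On to key 3.

>>> drive_tool(
  increments=[
    [[-0.01, 0, 0], 0],
    [[-0.025, 0, 0], 0],
    [[-0.025, 0, 0.025], 0],
    [[-0.025, 0, 0.055], 0],
    [[-0.025, 0, 0.055], 0],
    [[-0.018, 0, 0.055], 0],
    [[-0.012, 0, 0.055], 0],
    [[-0.008, 0, 0.055], 0],
    [[-0.007, 0, 0.055], 0],
    [[-0.006, 0, 0.055], 0],
    [[-0.0055, 0, 0.055], 0],
    [[-0.0052, 0, 0.055], 0],
    [[-0.0052, 0, 0.055], 0],
  ],
)

```text
time: 9.02
eef_pos: [0.5154, -0.031, 0.063]
tcp_rot: [[0.0, 0.997, 0.075], [0.0, 0.075, -0.997], [-1.0, 0.0, -0.0]]
ft_force: [-0.2, 1.3, 3.8]
width: 0.0001
```

>>> drive_tool(
  increments=[
    [[0.0002, 0, 0], 0],
    [[0.0002, 0, 0], 0],
  ],
)

```text
time: 9.28
eef_pos: [0.5155, -0.031, 0.0626]
tcp_rot: [[0.0, 0.997, 0.075], [0.0, 0.075, -0.997], [-1.0, 0.0, -0.0]]
ft_force: [-0.7, 1.9, 3.2]
width: 0.0001
```

Key 3 is up, with contact at 63 mm. Key 4 next.

>>> drive_tool(
  increments=[
    [[-0.01, 0, 0], 0],
    [[-0.02, 0, 0], 0],
    [[-0.02, 0, 0.025], 0],
    [[-0.02, 0, 0.055], 0],
    [[-0.02, 0, 0.055], 0],
    [[-0.013, 0, 0.055], 0],
    [[-0.007, 0, 0.055], 0],
    [[-0.003, 0, 0.055], 0],
    [[-0.002, 0, 0.055], 0],
    [[-0.001, 0, 0.055], 0],
    [[-0.0005, 0, 0.055], 0],
    [[0, 0, 0.055], 0],
    [[0, 0, 0.055], 0],
  ],
)

```text
time: 10.9
eef_pos: [0.5196, -0.0858, 0.0627]
tcp_rot: [[0.0, 0.997, 0.075], [0.0, 0.075, -0.997], [-1.0, 0.0, -0.0]]
ft_force: [-0.8, 0.8, 3.1]
width: 0.0001
```

Key 4 is up, with contact at 63 mm. All four are tapped, so I'll go back over key 2.

>>> drive_tool(
  increments=[
    [[-0.01, 0, 0], 0],
    [[-0.025, 0, 0], 0],
    [[-0.025, 0, -0.025], 0],
    [[-0.025, 0, -0.075], 0],
    [[-0.025, 0, -0.11], 0],
    [[-0.025, 0, -0.11], 0],
    [[-0.025, 0, -0.11], 0],
    [[-0.018, 0, -0.11], 0],
    [[-0.008, 0, -0.11], 0],
    [[-0.002, 0, -0.11], 0],
    [[0.002, 0, -0.11], 0],
    [[0.003, 0, -0.11], 0],
    [[0.003, 0, -0.11], 0],
  ],
)

```text
time: 12.52
eef_pos: [0.5113, 0.0238, 0.0595]
tcp_rot: [[-0.0, 0.997, 0.075], [0.0, 0.075, -0.997], [-1.0, -0.0, -0.0]]
ft_force: [-0.2, 1.2, 0.7]
width: -0.0002
```

>>> drive_tool(
  increments=[
    [[0.001, 0, 0], 0],
    [[0.002, 0, 0], 0],
    [[0.003, 0, 0], 0],
    [[0.004, 0, 0], 0],
    [[0.005, 0, 0], 0],
    [[0.006, 0, 0], 0],
    [[0.0066, 0, 0], 0],
    [[0.0066, 0, 0], 0],
  ],
)

```text
time: 13.52
eef_pos: [0.5115, 0.0238, 0.053]
tcp_rot: [[0.0, 0.997, 0.075], [0.0, 0.075, -0.997], [-1.0, 0.0, -0.0]]
ft_force: [-0.3, 0.6, 5.3]
width: 0.0001
```

>>> drive_tool(
  increments=[
    [[0.0004, 0, 0], 0],
    [[0.0008, 0, 0], 0],
    [[0.0008, 0, 0], 0],
  ],
)

```text
time: 13.9
eef_pos: [0.5115, 0.0238, 0.0529]
tcp_rot: [[0.001, 0.997, 0.075], [0.0, 0.075, -0.997], [-1.0, 0.001, -0.0]]
ft_force: [-2.4, 1.8, 13.1]
width: -0.0
```

The force rose to 13 N at 52.9 mm, so the key is on its hard stop. Now I'll release it, lift clear and look.

>>> drive_tool(
  increments=[
    [[-0.003, 0, 0], 0],
    [[-0.008, 0, 0], 0],
    [[-0.015, 0, 0], 0],
    [[-0.04, 0, 0], 0],
    [[-0.08, 0, 0], 0],
    [[-0.1, 0, 0], 0],
    [[-0.1, -0.03, 0.03], 0],
    [[-0.1, -0.06, 0.03], 0],
    [[-0.1, -0.06, 0.03], 0],
    [[-0.1, -0.06, 0.03], 0],
    [[-0.1, -0.06, 0.03], 0],
  ],
)

```text
time: 15.28
eef_pos: [0.4547, -0.0106, 0.1522]
tcp_rot: [[0.001, 0.997, 0.075], [-0.0, 0.075, -0.997], [-1.0, 0.001, 0.0]]
ft_force: [-0.9, 0.3, -0.2]
width: 0.0004
```

```bash
python3 - <<'E'
from h import *
s=readout.observe(); print(s["time"],s["eef_pos"],s["ft_force"])
im={n:cams.grab_frame(n) for n in("wrist","scene","top")}
for n in im: save(n+"2.png",im[n])
a=cv2.resize(im["scene"][200:320,220:400],None,fx=4,fy=4); save("s2z.png",a)
P=[]
# wrist + scene triangulation
W=cv2.imread("pics/wrist2.png");S=im["scene"]
def blobs(a,x0,y0,x1,y1,th,mn):
    m=(a[y0:y1,x0:x1].min(2)>th).astype(np.uint8);k,l,st,ce=cv2.connectedComponentsWithStats(m)
    return [ce[i]+[x0,y0] for i in range(1,k) if st[i][4]>mn]
sc=sorted(blobs(S,275,222,360,280,165,25),key=lambda p:-p[0])
t=sorted(blobs(im["top"],280,205,375,235,165,25),key=lambda p:p[0])
w=sorted(blobs(W,0,0,640,300,200,600),key=lambda p:p[0])
print("scene",np.round(sc,1).tolist(),"top",np.round(t,1).tolist(),"wrist",np.round(w,1).tolist())
c=cams.calibration("wrist");T=np.array(c["T_tool_cam"]);R=np.array(s["tcp_rot"]);f=K(c)
cs=cams.calibration("scene")
for a,b in zip(sc,w):
    M=[];B=[]
    for o,d in(ray(cs,*a),(s["eef_pos"]+R@T[:3,3],R@T[:3,:3]@np.array([(b[0]-c["cx"])/f,(b[1]-c["cy"])/f,1]))):
        d=d/np.linalg.norm(d);Q=np.eye(3)-np.outer(d,d);M.append(Q);B.append(Q@o)
    print("tri",np.linalg.solve(sum(M),sum(B)).round(4))
E
```

```text
15.275 [ 0.45474758 -0.01056949  0.15223282] [-0.86422789  0.30273992 -0.23016309]
scene [[344.0, 264.0], [324.6, 253.5], [305.8, 243.6], [287.8, 234.1]] top [] wrist [[187.4, 156.1], [274.4, 156.1], [361.3, 156.2], [448.1, 156.4]]
tri [0.5072 0.078  0.0621]
tri [0.5113 0.0232 0.0624]
tri [ 0.5154 -0.0317  0.0622]
tri [ 0.5193 -0.0868  0.0613]
```

View pics/s2z.png

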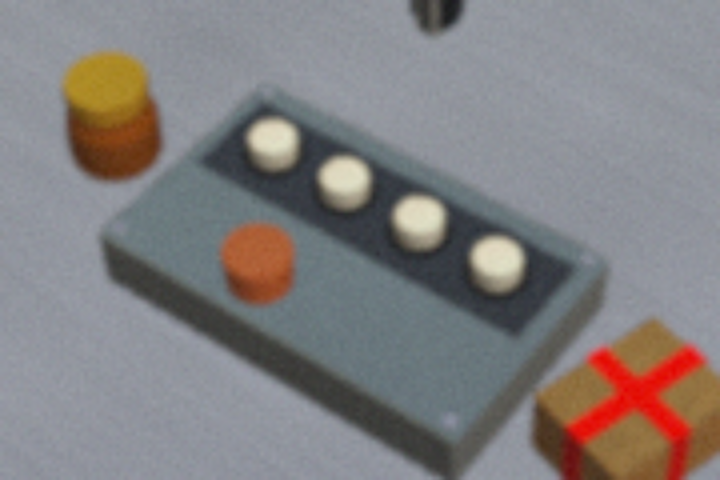

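View pics/wrist2.png

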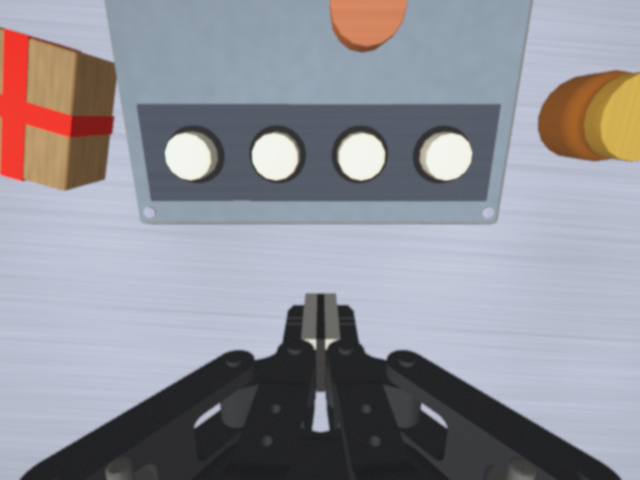

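All four keys show at equal height: scene (344,264), (325,253.5), (306,243.6), (288,234), and 61–62 mm by triangulation. The tool hangs free and the gift box, jar and tin look undisturbed. Handing in.

```bash
python3 -c "
from h import *
print(close_job())"
```

```text
the job is handed in; nothing more can be done
None
```

I tapped the keys from left to right and found key 2 latched. I then pressed it to its stop, let it come up, lifted clear and handed the job in at about 15 s. No verdict was reported.

- **Taps:** Keys 1, 3 and 4 met the fingers at about 63 mm and key 2 at about 58 mm. The readings were about 3 N (one brief 3.8 N on key 3), above the 1–2 N asked for. The up keys sank by no more than about 0.4 mm, far from latching.
- **Press:** Key 2 stopped hard at 52.9 mm. The reading there was 13 N, over the 7–10 N suggested but well within the limits.
- **Last checks:** Triangulating the wrist and scene views put all four keys level at 61–62 mm, within calibration error of the 63 mm for an up key. Before the press, key 2 had measured 56 mm.
- **Loose things:** The gift box, jar and tin looked undisturbed in the last pictures. I did not measure their positions, or check the mug, bowl, tape roll and coasters.
- **Failed check:** The last top view gave no key positions, most likely because the arm was in the way.

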